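Close the controller housing that can take its cover

ROBOT

A 7-joint arm with a two-finger parallel gripper is mounted at the origin on the work surface. World frame = base frame: x ahead of the robot, y to its left, z up, the work surface at z = 0. Lengths are in mm, angles in rad, forces in N, time in s.
With the tool pointing down it reaches from about 425 to 825 mm from the base axis. Payload 3.6 kg.
Tool frame: the origin (TCP) lies midway between the tips of the shut fingers; the grasp point (between the pads) lies 19 mm behind it; z points along the fingers, y is the line along which they close (so a half turn about z gives the same grasp; the last joint's range is limited). The gripper opens to 93 mm and grips with 3 to 60 N. Pads are 15 mm wide; open, the fingers measure 128 mm over their backs; the gripper's body (75 mm by 188 mm) begins 65 mm behind the grasp point.
Start: joints at [-1.143, 0.615, -0.013, 1.423, 0.008, 1.103, -0.04], TCP at [284.913, 584.197, 218.64] pointing down, gripper open.
Joint ranges: [-3.12, 3.12], [-0.3, 2.06], [-1.34, 1.32], [0.26, 2.42], [-1.36, 4.5], [0.01, 1.98], [-2.84, 2.84]. Speed limits (rad/s): [2.79, 2.79, 3.14, 3.14, 3.14, 3.14, 3.14].

INTERFACE

Orientations are given as a 3x3 rotation matrix whose columns are the frame's x, y, z axes.
In Python, from rig import sense, read_camera, camera_params, order gives the robot as it stands. The module is installed in compiled form; this text tells all that it offers.
- The arm moves only by the tool move_arm, never from a script. Its argument "steps" is a list that holds one entry, the list of rows, each a list of 5 numbers: the gripper command: -1 is fully open, 1 is shut, values between are in proportion, then the shift along the world's x, y, z each as a share of 0.03 m, from -1 to 1, then the turn about the world's z as a share of 0.12 rad, from -1 to 1. In form: [[[grip, dx, dy, dz, roll], ...]]. A call has 1 to 12 rows; each row shifts and turns the commanded pose from where the row before left it; what a row does not reach is not made up. A row lasts 1/12 s, in which the tool goes at most 41.7 mm and 7.16 degrees, less where a joint would pass 70% of its speed; a pose out of reach is approached as far as the arm can. A call with a number of a shift or a turn outside -1 to 1 is refused whole. A call with a gripper value outside its range is refused whole. The fingers move at their own pace and stop on an object; "grip_force" is the grip in N (left out, the last holds). Time passes only in rows, so rows that do not move let the fingers close. It gives the time, the measured TCP pose, the force, the opening and the grip force at its end, in the units of the state.
- sense(): the state, without advancing time (a new reading comes with each control period).
- read_camera(name): name is "scene" or "top"; returns the picture (384x512x3 uint8, red, green, blue); there is no depth.
- camera_params(name): a dict with "intrinsics" (3x3 intrinsics, pixels), "eye" and "attitude" of the camera in the world. Camera axes: x right, y down, z forward; pixel columns grow to the right and rows downward; lengths in mm; the calibration is good to about 2 mm. A picture is of the moment at which its call begins. camera_params takes no time and is no camera call.
- order.sign_off(): hands the job in; it is judged then, once.
The state is a dict: "time": time; "qpos": joint angles; "qd": joint speeds; "joint_torque": joint torques, N m; "eef_pos": TCP position; "ee_rot": TCP orientation; "contact_force": force on the tool from outside, world axes, zero at the start; "wrist_torque": the same for the moment, N m; "finger_gap": finger opening in mm; "gripper_force": force on a finger pad.
Only numpy, scipy, OpenCV 4.12 (cv2) and the standard library are available. Lean on these libraries where they do the work, as an engineer would, in place of code of your own. Each camera call takes 0.05 s, during which the arm holds its last target. There are 200 camera calls.

TASK

Two open aluminium controller housings of the same size are screwed to the repair bench; in one of them two tall black capacitors stick up past the rim, in the other everything sits below the rim. Take the large finned aluminium cover lying loose on the bench and close the housing whose contents all sit below the rim. Set the cover down rather than drop it, so that it lies flat and fully home on the rim, square with the housing, and let go of it.

Things in the scene. Friction and masses are not known exactly. Their poses are not given: they have to be found in the camera images.
- cover_grip (a point): Centre of the fin block on the loose aluminium cover. Plate 172 (x) x 132 (y) x 4 mm; rigid fin block in its middle 80 (x) x 36 (y) x 44 mm high, gripped across its 36 mm (y). Point: half-way up the fins, 22 mm above the plate's top. Lip under the plate: frame 128 x 86 mm outside, 8 mm deep; it rests on it, point 34 mm above its lower edge. z up; half-turn symmetric. About 0.35 kg.
- low_housing_rim (a point): Centre of the mouth, level with the rim's top, of the housing to close: fixed box 160 (x) x 120 (y) x 50 mm high, 6 mm walls, green board inside, low ears, black connector on the +x end reaching out 22 mm, 14 mm below the rim. Contents end 20 mm below the rim. The lip enters the mouth with 10 mm spare all round; seated, cover_grip is 26 mm above this point. z up; cover fits either way round.
- tall_housing_rim (a point): Same point of the other fixed housing, alike except that its two black capacitors (26 mm across) stand 30 mm above the rim: the cover cannot seat there, it stays open. The housings and the cover lie in any of three places side by side, about 330 mm apart, turned up to 30 degrees; loose items up to 40 mm high lie between them. z up.

How it is judged (in metres and radians):
At the end, for the whole second after the job is handed in: The cover is right way up, released and at rest on the housing with the low contents: its plate down on the rim (within 3.5 mm in height, level within 2 degrees), centred within 18 mm and square with the housing within 15 degrees, either way round (z of cover_grip in the frame of low_housing_rim below 0.0295 m and horizontal distance between cover_grip and low_housing_rim below 0.018 m and angle between the x axis of cover_grip and the x axis of low_housing_rim, either way round below 0.27 rad and angle between cover_grip's own z axis and vertical below 0.035 rad and linear speed of cover below 0.02 m/s); the robot touches nothing.
It fails at once if the cover is dropped (falls freely faster than 0.6 m/s, about 18 mm of fall) (linear speed of cover above 0.6 m/s and contact force between cover and the arm below 0.05 N and contact force between cover and the fingers below 0.05 N).
It also fails if it takes over 48 s, if anything falls off the work surface, if the arm or the gripper's body presses on something with over 40 N, if the wrist force passes 120 N, or if a joint passes its speed limit or range.

## Working session

There is one attempt and no reset: what is moved stays moved. The work goes in short steps, Python scripts to look and compute and a tool call to move; the robot and the scene stay as the last step left them, time stands still between calls to the robot, and variables do not carry over. Pictures are saved under pics/ and viewed, at most 10 in all, crops included, and the job is handed in when it is done.

Besides the shell and the picture viewer there is one more tool, called after ">>>" by a JSON object that holds its "fn" and its "kwargs". move_arm: Moves the arm, as the interface text tells. Shift numbers are shares of 0.03 m and turn numbers shares of 0.12 rad, none past 1 either way. Its arguments: {"type":"object","properties":{"steps":{"type":"array"},"grip_force":{"type":"number"}},"required":["steps"]}

```bash
mkdir -p pics; python3 - <<'E'
from rig import *
import cv2,numpy as np
for n in("top","scene"):
    cv2.imwrite(f"pics/{n}0.png",read_camera(n)[:,:,::-1])
    print(n,{k:np.round(v,3).tolist() for k,v in camera_params(n).items()})
s=sense();print(s['time'],s['eef_pos'],s['ee_rot'],s['finger_gap'])
E
```

```text
top {'intrinsics': [[456.49, 0.0, 251.73], [0.0, 456.49, 191.522], [0.0, 0.0, 1.0]], 'eye': [335.756, 6.065, 1363.995], 'attitude': [[-0.028, -0.988, 0.15], [-1.0, 0.026, -0.015], [0.011, -0.15, -0.989]]}
scene {'intrinsics': [[442.605, 0.0, 251.831], [0.0, 442.605, 191.121], [0.0, 0.0, 1.0]], 'eye': [960.875, 595.28, 1047.975], 'attitude': [[-0.795, 0.48, -0.371], [0.607, 0.632, -0.483], [0.002, -0.609, -0.793]]}
0.1 [284.62000466 583.5748785  217.60727449] [[-8.98820780e-01  4.38315237e-01 -9.78788315e-04]
 [ 4.38316328e-01  8.98818365e-01 -2.08418482e-03]
 [-3.37770515e-05 -2.30232753e-03 -9.99997349e-01]] 93.05570660371963
```

View pics/top0.png

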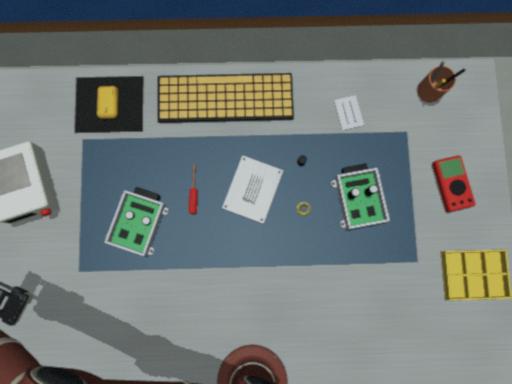

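View pics/scene0.png

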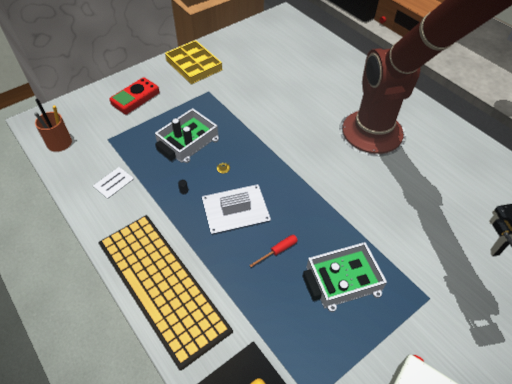

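The low housing is the left one in the top view, near (135,222), and the one at about (345,272) in the scene view. The tall-capacitor housing is on the right at (362,197). The cover is in the middle at (253,189). Next I measure the cover and the low housing.

```bash
cat > h.py <<'E'
from rig import *
import cv2,numpy as np
def ray(n,uv,z):
    p=camera_params(n);K=np.array(p['intrinsics']);R=np.array(p['attitude']);e=np.array(p['eye'])
    uv=np.atleast_2d(uv).astype(float)
    d=np.c_[uv,np.ones(len(uv))]@np.linalg.inv(K).T@R.T
    return (e+d*((z-e[2])/d[:,2])[:,None])[:,:2]
def rect(n,img,seed,z,half=55,thr=150,open_=3):
    hsv=cv2.cvtColor(img,cv2.COLOR_RGB2HSV)
    m=((hsv[...,2]>thr)&(hsv[...,1]<60)).astype(np.uint8)
    w=np.zeros_like(m);u,v=seed;w[v-half:v+half,u-half:u+half]=1;m*=w
    cs,_=cv2.findContours(m,cv2.RETR_EXTERNAL,cv2.CHAIN_APPROX_NONE)
    # fill, remove ears by opening
    f=np.zeros_like(m);c=max(cs,key=cv2.contourArea);cv2.drawContours(f,[c],-1,1,-1)
    f=cv2.morphologyEx(f,cv2.MORPH_OPEN,np.ones((open_,open_),np.uint8))
    c=max(cv2.findContours(f,cv2.RETR_EXTERNAL,cv2.CHAIN_APPROX_NONE)[0],key=cv2.contourArea)
    P=ray(n,c[:,0,:],z).astype(np.float32)
    (cx,cy),(a,b),ang=cv2.minAreaRect(P)
    if a<b:a,b,ang=b,a,ang+90
    return cx,cy,a,b,(ang+90)%180-90,c
E
python3 - <<'E'
from h import *
out=[]
for n,sc,sh in(("top",(253,189),(135,222)),("scene",(236,208),(346,272))):
    img=read_camera(n);big=cv2.resize(img,None,fx=4,fy=4,interpolation=cv2.INTER_CUBIC)[:,:,::-1].copy()
    for s,z,o in((sc,12,3),(sh,50,9)):
        r=rect(n,img,s,z,open_=o);print(n,z,np.round(r[:5],1))
        cv2.drawContours(big,[r[5]*4+2],-1,(0,0,255),1)
        out.append(cv2.resize(big[4*s[1]-220:4*s[1]+220,4*s[0]-220:4*s[0]+220],(390,300*390//390-10)) if 0 else big[4*s[1]-190:4*s[1]+190,4*s[0]-200:4*s[0]+200])
o=np.vstack([np.hstack(out[:2]),np.hstack(out[2:])])
cv2.imwrite("pics/m1.png",cv2.resize(o,(630,600)))
E
```

```text
top 12 [549.6 -16.9 173.4 133.8 -22.1]
top 50 [454.3 329.2 159.4 121.6 -19.9]
scene 12 [549.9 -16.9 173.6 134.6 -22.1]
scene 50 [455.2 328.2 162.  121.8 -20. ]
```

View pics/m1.png

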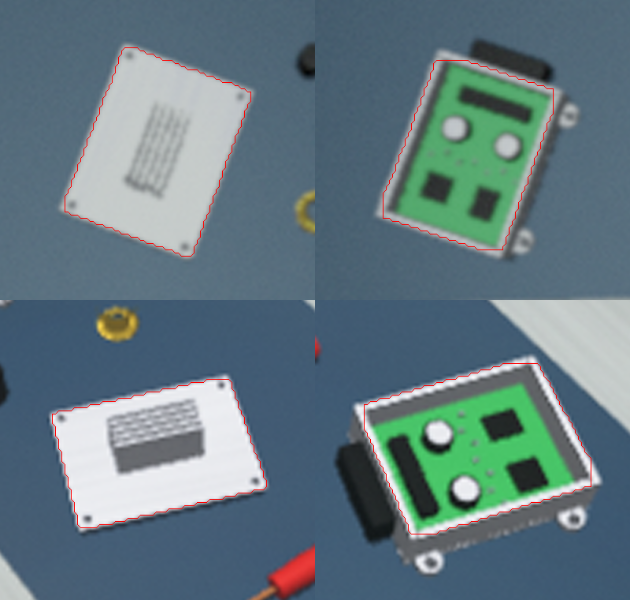

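The cover is at (550,-17), turned -22°. The low housing's mouth is at (455,329), turned -20°. Both views agree to about 1 mm, and the contours follow the plate and the rim. I'm moving above the cover.

>>> {"fn": "move_arm", "kwargs": {"steps": [[[-1,0.37,-0.83,0,0.05],[-1,0.37,-0.83,0,0.05],[-1,0.37,-0.83,0,0.05],[-1,0.37,-0.83,0,0.05],[-1,0.37,-0.83,0,0.05],[-1,0.37,-0.83,0,0.05],[-1,0.37,-0.83,0,0.05],[-1,0.37,-0.83,0,0.05],[-1,0.37,-0.83,0,0.05],[-1,0.37,-0.83,0,0.05],[-1,0.37,-0.83,0,0.05],[-1,0.37,-0.83,0,0.05]]], "grip_force": 30}}

```text
time: 1.2
eef_pos: [418.4, 284.1, 218.6]
ee_rot: [[-0.928, 0.372, -0.0], [0.372, 0.928, -0.0], [0.0, -0.0, -1.0]]
contact_force: [-0.5, 0.4, 0.5]
finger_gap: 93.0
gripper_force: 0.0
```

>>> {"fn": "move_arm", "kwargs": {"steps": [[[-1,0.37,-0.83,0,0],[-1,0.37,-0.83,0,0],[-1,0.37,-0.83,0,0],[-1,0.37,-0.83,0,0],[-1,0.37,-0.83,0,0],[-1,0.37,-0.83,0,0],[-1,0.37,-0.83,0,0],[-1,0.37,-0.83,0,0],[-1,0.37,-0.83,0,0],[-1,0.37,-0.83,0,0],[-1,0,0,0,0],[-1,0,0,0,0]]]}}

```text
time: 2.2
eef_pos: [529.4, 34.4, 218.4]
ee_rot: [[-0.926, 0.376, -0.0], [0.376, 0.926, -0.001], [0.0, -0.001, -1.0]]
contact_force: [-0.6, -0.7, 0.3]
finger_gap: 93.1
gripper_force: 0.0
```

>>> {"fn": "move_arm", "kwargs": {"steps": [[[-1,0.34,-0.86,0,0],[-1,0.34,-0.86,0,0],[-1,0,0,-0.8,0],[-1,0,0,-0.8,0],[-1,0,0,-0.8,0],[-1,0,0,-0.8,0],[-1,0,0,-0.8,0],[-1,0,0,0,0],[-1,0,0,0,0]]]}}

```text
time: 2.95
eef_pos: [548.5, -13.6, 97.9]
ee_rot: [[-0.929, 0.371, -0.003], [0.371, 0.929, 0.001], [0.003, -0.0, -1.0]]
contact_force: [-0.1, 0.5, -0.2]
finger_gap: 93.2
gripper_force: 0.0
```

```bash
python3 - <<'E'
from h import *
img=read_camera("scene")
cv2.imwrite("pics/s2.png",cv2.resize(img[110:290,130:350],None,fx=3,fy=3)[:,:,::-1])
E
```

```text
(no output)
```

View pics/s2.png

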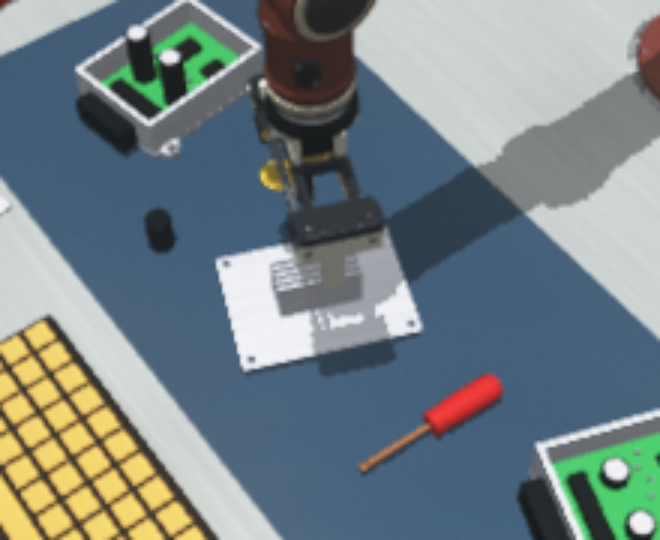

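The gripper is above the fin block at crop pixel (320,285), with the fingers on either side across its narrow width. Nothing is in the way, so I descend and grip.

>>> {"fn": "move_arm", "kwargs": {"steps": [[[-1,0.05,-0.1,-0.5,0],[-1,0,0,-0.5,0],[-1,0,0,-0.5,0],[-1,0,0,-0.5,0],[-1,0,0,-0.4,0],[-1,0,0,-0.2,0],[-1,0,0,0,0],[-1,0,0,0,0]]]}}

```text
time: 3.67
eef_pos: [552.0, -18.0, 21.8]
ee_rot: [[-0.928, 0.372, 0.002], [0.372, 0.928, 0.0], [-0.002, 0.001, -1.0]]
contact_force: [0.6, -0.6, 0.3]
finger_gap: 93.0
gripper_force: 0.0
```

>>> {"fn": "move_arm", "kwargs": {"steps": [[[1,0,0,0,0],[1,0,0,0,0],[1,0,0,0,0],[1,0,0,0,0],[1,0,0,0,0],[1,0,0,0,0],[1,0,0,0,0],[1,0,0,0,0],[1,0,0,0,0],[1,0,0,0,0]]], "grip_force": 40}}

```text
time: 4.5
eef_pos: [551.1, -18.0, 20.6]
ee_rot: [[-0.928, 0.373, -0.0], [0.373, 0.928, 0.0], [0.0, 0.0, -1.0]]
contact_force: [0.4, 0.2, -0.9]
finger_gap: 35.7
gripper_force: 40.0
```

>>> {"fn": "move_arm", "kwargs": {"steps": [[[1,0,0,0.2,0],[1,0,0,0.4,0],[1,0,0,0.6,0],[1,0,0,0.6,0],[1,0,0,0.6,0],[1,0,0,0.6,0],[1,0,0,0.6,0],[1,0,0,0.6,0],[1,0,0,0.6,0],[1,0,0,0.3,0],[1,0,0,0,0],[1,0,0,0,0]]]}}

```text
time: 5.5
eef_pos: [550.5, -18.2, 173.3]
ee_rot: [[-0.928, 0.373, -0.001], [0.373, 0.928, -0.0], [0.001, -0.0, -1.0]]
contact_force: [-1.1, -0.9, -3.6]
finger_gap: 35.8
gripper_force: 40.0
```

```bash
python3 - <<'E'
from h import *
img=read_camera("scene")
cv2.imwrite("pics/s3.png",cv2.resize(img[80:290,130:350],None,fx=2.5,fy=2.5)[:,:,::-1])
E
```

```text
(no output)
```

View pics/s3.png

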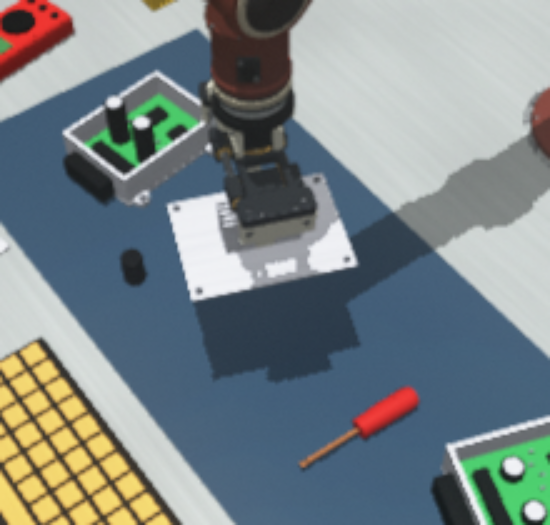

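The cover is held flat with its plate outline around crop pixel (262,238), and the lift force of 3.6 N matches its weight. I'm carrying it to the low housing.

>>> {"fn": "move_arm", "kwargs": {"steps": [[[1,-0.08,0.3,0,0],[1,-0.18,0.64,0,0],[1,-0.18,0.64,0,0.1],[1,-0.18,0.64,0,0.1],[1,-0.18,0.64,0,0.1],[1,-0.18,0.64,0,0],[1,-0.18,0.64,0,0],[1,-0.18,0.64,0,0],[1,-0.18,0.64,0,0],[1,-0.18,0.64,0,0],[1,-0.18,0.64,0,0],[1,-0.18,0.64,0,0]]]}}

```text
time: 6.55
eef_pos: [487.5, 203.4, 172.4]
ee_rot: [[-0.941, 0.338, -0.003], [0.338, 0.941, -0.001], [0.002, -0.002, -1.0]]
contact_force: [0.7, -0.5, -3.3]
finger_gap: 35.7
gripper_force: 40.0
```

>>> {"fn": "move_arm", "kwargs": {"steps": [[[1,-0.18,0.64,0,0],[1,-0.18,0.64,0,0],[1,-0.18,0.64,0,0],[1,-0.18,0.64,0,0],[1,-0.18,0.64,0,0],[1,-0.18,0.64,0,0],[1,-0.08,0.3,0,0],[1,0,0,0,0],[1,0,0,0,0]]]}}

```text
time: 7.3
eef_pos: [453.8, 325.6, 172.8]
ee_rot: [[-0.941, 0.338, -0.001], [0.338, 0.941, -0.002], [0.001, -0.002, -1.0]]
contact_force: [0.2, -0.6, -2.7]
finger_gap: 35.7
gripper_force: 40.0
```

```bash
python3 - <<'E'
from h import *
s=sense();e=s['eef_pos'];print(e,np.degrees(np.arctan2(s['ee_rot'][1][1],s['ee_rot'][0][1]))-90)
z=e[2]-20.6+12
img=read_camera("scene")
p=camera_params("scene");R=np.array(p['attitude']);c=R.T@(np.r_[e[:2],z]-p['eye']);uv=(np.array(p['intrinsics'])@c);uv=(uv[:2]/uv[2]).astype(int);print(uv)
r=rect("scene",img,tuple(uv),z,half=75,thr=120);print(np.round(r[:5],1))
o=img.copy();cv2.drawContours(o,[r[5]],-1,(255,0,0),1)
u,v=uv;cv2.imwrite("pics/s4.png",cv2.resize(o[v-100:v+100,u-110:u+110],None,fx=3,fy=3,interpolation=0)[:,:,::-1])
E
```

```text
[453.83394632 325.63176238 172.80878902] -19.752926242624824
[354 245]
[387.9 309.1 422.2 270.3  39. ]
```

View pics/s4.png

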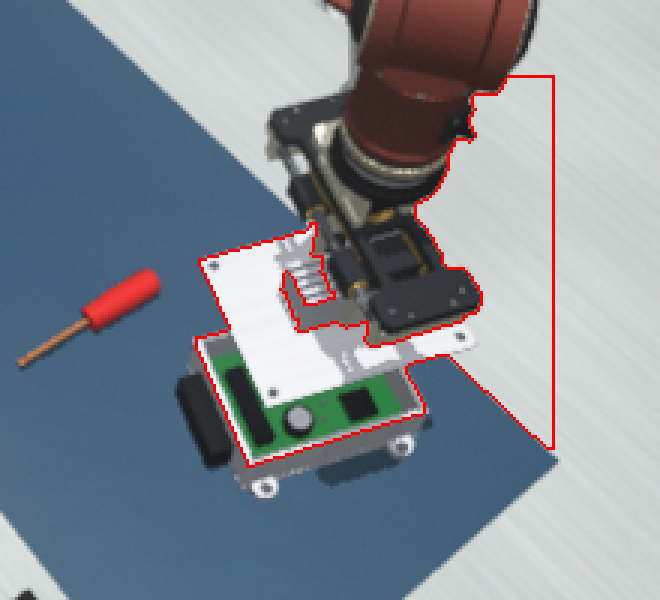

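The cover hangs above the low housing. Three plate corners are visible at crop pixels (200,260), (266,404) and (475,347). I use them to check its pose in the hand.

```bash
python3 - <<'E'
from h import *
P=ray("scene",np.array([[200,260],[266,404],[475,348]])/3+[244,145],172.8-20.6+12)
a,b,c=P;print(P.round(1),np.linalg.norm(a-b),np.linalg.norm(b-c),"centre",(a+c)/2,"x dir",np.degrees(np.arctan2(*(b-c)[::-1])))
E
```

```text
[[510.6 237. ]
 [555.2 358.1]
 [398.7 419.6]] 129.0621415543197 168.12587462504862 centre [454.6397495  328.30958127] x dir -21.46465244460834
```

>>> {"fn": "move_arm", "kwargs": {"steps": [[[1,0.04,0.06,-0.4,0],[1,0,0,-0.5,0],[1,0,0,-0.5,0],[1,0,0,-0.5,0],[1,0,0,-0.4,0],[1,0,0,-0.3,0],[1,0,0,-0.2,0],[1,0,0,-0.2,0],[1,0,0,-0.1,0],[1,0,0,0,0],[1,0,0,0,0]]]}}

```text
time: 8.27
eef_pos: [455.9, 328.1, 81.0]
ee_rot: [[-0.941, 0.339, 0.001], [0.339, 0.941, 0.0], [-0.0, 0.0, -1.0]]
contact_force: [-0.1, 0.7, -3.3]
finger_gap: 36.0
gripper_force: 40.0
```

>>> {"fn": "move_arm", "kwargs": {"steps": [[[1,0,0,-0.1,0],[1,0,0,-0.1,0],[1,0,0,-0.1,0],[1,0,0,-0.1,0],[1,0,0,-0.1,0],[1,0,0,0,0],[1,0,0,0,0]]]}}

```text
time: 8.85
eef_pos: [455.4, 327.9, 65.3]
ee_rot: [[-0.941, 0.339, -0.001], [0.339, 0.941, -0.0], [0.0, -0.001, -1.0]]
contact_force: [-0.0, 0.5, -3.1]
finger_gap: 35.7
gripper_force: 40.0
```

>>> {"fn": "move_arm", "kwargs": {"steps": [[[1,0,0,-0.03,0],[1,0,0,-0.03,0],[1,0,0,-0.03,0],[1,0,0,0,0],[1,0,0,0,0]]]}}

```text
time: 9.27
eef_pos: [455.6, 328.0, 62.9]
ee_rot: [[-0.941, 0.339, -0.0], [0.339, 0.941, -0.0], [0.0, -0.0, -1.0]]
contact_force: [0.0, 0.2, -3.3]
finger_gap: 36.3
gripper_force: 40.0
```

Still carrying the full weight, so I lower a little further until contact.

>>> {"fn": "move_arm", "kwargs": {"steps": [[[1,0,0,-0.03,0],[1,0,0,0,0],[1,0,0,0,0]]]}}

```text
time: 9.52
eef_pos: [455.7, 328.1, 62.6]
ee_rot: [[-0.941, 0.339, 0.0], [0.339, 0.941, 0.0], [-0.0, 0.0, -1.0]]
contact_force: [-0.6, -2.0, 2.2]
finger_gap: 35.8
gripper_force: 40.0
```

>>> {"fn": "move_arm", "kwargs": {"steps": [[[1,0,0,-0.03,0],[1,0,0,0,0],[1,0,0,0,0]]]}}

```text
time: 9.77
eef_pos: [455.7, 328.1, 62.6]
ee_rot: [[-0.941, 0.339, 0.0], [0.339, 0.941, 0.0], [-0.0, 0.001, -1.0]]
contact_force: [-1.7, -1.2, 7.0]
finger_gap: 35.8
gripper_force: 40.0
```

Contact came at z = 62.6, exactly the seated height I expected. I release and rise. I open only as far as needed and then go straight up.

>>> {"fn": "move_arm", "kwargs": {"steps": [[[-1,0,0,0,0],[-1,0,0,0,0],[-1,0,0,0,0],[-1,0,0,0,0],[-1,0,0,0,0],[-1,0,0,0,0],[-1,0,0,0,0],[-1,0,0,0,0]]]}}

```text
time: 10.43
eef_pos: [455.6, 328.0, 61.0]
ee_rot: [[-0.941, 0.339, -0.0], [0.339, 0.941, -0.0], [0.0, -0.0, -1.0]]
contact_force: [0.0, 0.4, -0.1]
finger_gap: 84.7
gripper_force: 0.0
```

>>> {"fn": "move_arm", "kwargs": {"steps": [[[-1,0,0,0.2,0],[-1,0,0,0.4,0],[-1,0,0,0.6,0],[-1,0,0,0.8,0],[-1,0,0,0.8,0],[-1,0,0,0.8,0],[-1,0,0,0.8,0],[-1,0,0,0.8,0],[-1,0,0,0.4,0],[-1,0,0,0,0]]]}}

```text
time: 11.27
eef_pos: [457.2, 329.1, 232.9]
ee_rot: [[-0.941, 0.339, 0.006], [0.339, 0.941, 0.005], [-0.004, 0.006, -1.0]]
contact_force: [0.5, -0.9, 0.4]
finger_gap: 93.0
gripper_force: 0.0
```

>>> {"fn": "move_arm", "kwargs": {"steps": [[[-1,0,-0.7,0,0],[-1,0.2,-0.7,0,0],[-1,0.2,-0.7,0,0],[-1,0.2,-0.7,0,0],[-1,0.2,-0.7,0,0],[-1,0.2,-0.7,0,0],[-1,0.2,-0.7,0,0],[-1,0.2,-0.7,0,0],[-1,0.2,-0.7,0,0],[-1,0.2,-0.7,0,0],[-1,0,0,0,0],[-1,0,0,0,0]]]}}

```text
time: 12.27
eef_pos: [509.3, 116.6, 228.3]
ee_rot: [[-0.94, 0.342, -0.002], [0.342, 0.94, -0.001], [0.001, -0.001, -1.0]]
contact_force: [0.2, -0.0, -0.3]
finger_gap: 93.1
gripper_force: 0.0
```

```bash
python3 - <<'E'
from h import *
out=[]
for n,s in(("top",(135,222)),("scene",(346,268))):
    img=read_camera(n);r=rect(n,img,s,54);print(n,np.round(r[:5],1))
    u,v=s;out.append(cv2.resize(img[v-65:v+65,u-65:u+65],None,fx=3,fy=3))
cv2.imwrite("pics/s5.png",np.hstack(out)[:,:,::-1])
E
```

```text
top [453.5 328.7 174.6 134.3 -20. ]
scene [381.5 306.  296.4 226.2 -19.9]
```

View pics/s5.png

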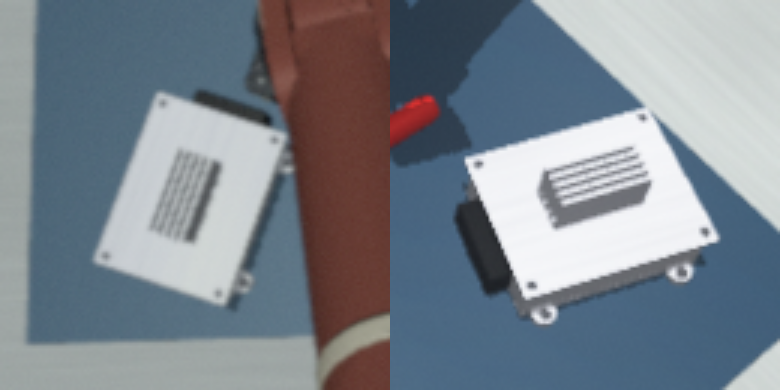

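The cover lies flat on the low housing. The top view puts its centre at (453.5,328.7), turned -20.0°, within 2 mm of the mouth and square with it. The arm is clear of it (the scene rectangle merged with the background, so I ignored it).

```bash
python3 -c "
from rig import order
print(order.sign_off())"
```

```text
the job is handed in; nothing more can be done
None
```

I closed the low-content housing with the finned cover and handed the job in. By camera it sits flat, within about 2 mm of centre and square, with the gripper clear; the sign-off gave no verdict.

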